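# Gauge the bored blocks and sort out the reject

## Task

Try the two bored blocks with the steel plug gauge that stands in the wooden rest: holding it by its handle, lower its plug into the bore that it passes until its flange sits on the block, and leave it standing there, the block staying where it is on the bench. The other block, whose bore is too small for the plug, is the reject: set it flat on its base in the shallow tray.

Things in the scene. Friction and masses are not known exactly. Their poses are not given: they have to be found in the camera images.
- gauge_grip (a point): Middle of the round dark handle (20 mm diameter, 56 mm long) of the loose steel plug gauge, 0.2 kg, upright (z up) in a fixed wooden rest 40 mm high. 34 mm below this point is the underside of its flange (42 mm wide, 6 mm thick), which lies on the rest; below that the plug, 24 mm diameter, 34 mm long, hangs in the rest's hole; its lowest 14 mm taper to a 12 mm nose.
- block_wide_mid (a point): Centre (half-way up, on the bore axis) of the loose grey metal block that the gauge passes: 54x54x38 mm high, 0.35 kg, upright through bore of 30 mm diameter, a low bolting ear (46x22x10 mm high) on the +y and -y sides, 98 mm overall along y; plain x faces 54 mm apart. z is up. When the flange sits on its top, the gauge's handle middle is 53 mm above this point.
- block_narrow_mid (a point): Centre (half-way up, on the bore axis) of the loose reject block: outside and axes exactly as the other block (54x54x38 mm, ears along y, plain x faces 54 mm apart, 0.35 kg), but its bore is only 16 mm in diameter, so the 24 mm plug cannot pass. z is up.
- tray_floor (a point): Centre of the inner floor of the fixed shallow metal tray, 220 mm (x) by 180 mm (y) outside, 212x172 mm inside, floor 4 mm above the bench, rim 21 mm above the bench. A block lying flat in it has its centre 19 mm above this point.
Not all that is in view belongs to the job. Leave any orange or pink look-alike of the part that bears block_narrow_mid alone.

How it is judged:
By the outcome, as a careful person would: the job done as asked, in the order asked, and still so for the second after the job is handed in, with the robot touching nothing.
It also fails if it takes over 54 s, if anything falls off the work surface, if the arm or the gripper's body presses on something with over 40 N, if the wrist force passes 120 N, or if a joint passes its speed limit or range.

## Robot

A 7-joint arm with a two-finger parallel gripper is mounted at the origin on a cart in front of the work surface, level with it; the furniture and walls round the work are solid. World frame = base frame: x ahead of the robot, y to its left, z up, the work surface at z = 0. Lengths are in mm, angles in rad, forces in N, time in s.
With the tool pointing down it reaches from about 400 to 850 mm from the base axis. Payload 10.4 kg.
Tool frame: the origin (TCP) lies at the very end of the fingers, on their centre line; the grasp point (between the pads) lies 19 mm behind it (hold_point_z is the distance from the TCP to the grasp point, in mm); z points along the fingers, y is the line along which they close (so a half turn about z gives the same grasp; the last joint's range is limited). The gripper opens to 87 mm and grips with 3 to 60 N. Pads are 19 mm wide; open, the fingers measure 117 mm over their backs; the gripper's body (75 mm by 190 mm) begins 51 mm behind the grasp point.
Start: joints at [-1.168, 0.332, -0.065, 1.46, 0.022, 1.35, -0.088], TCP at [258.146, 569.221, 222.576] pointing down, gripper open.
Joint ranges: [-2.6, 2.6], [-0.5, 2.12], [-1.47, 1.34], [0.16, 2.42], [-1.27, 4.41], [0.06, 2.06], [-2.6, 2.6]. Speed limits (rad/s): [2.22, 2.22, 2.79, 2.79, 3.14, 3.14, 3.14].

## Interface

Orientations are given as a unit quaternion [w, x, y, z].
In Python, from workcell import get_state, capture, camera_params, close_job, hold_point_z gives the robot as it stands.
- The arm moves only by the shell command python3 -m jog 'ROWS' [OPENING] [FORCE]. ROWS is text: rows parted by semicolons, each of 6 numbers parted by spaces: the shift along the tool's x, y, z each as a share of 0.25 m, from -1 to 1, then the turn, a rotation vector about the tool's x, y, z each as a share of 90 degrees, from -1 to 1. A call has 1 to 5 rows; each row shifts and turns the commanded pose from where the row before left it, along the tool's axes as they then stand; what a row does not reach is not made up. A row lasts 1/8 s, in which the tool goes at most 62.5 mm and 10.7 degrees, less where a joint would pass 70% of its speed; a pose out of reach is approached as far as the arm can. A call with a number of a shift or a turn outside -1 to 1 is refused whole. A call with a gripper value outside its range is refused whole. OPENING is the closure, from 0 (fully open) to 1 (shut), set as the call begins (- or left out, the last holds). The fingers move at their own pace and stop on an object; FORCE is the grip in N (left out, the last holds). Time passes only in rows, so rows that do not move let the fingers close. It gives the time, the measured TCP pose, the force, the opening and the grip force at its end, in the units of the state.
- get_state(): the state, without advancing time (a new reading comes with each control period).
- capture(name): name is "side" or "top"; returns (picture, depth): 480x640x3 uint8, red, green, blue; 480x640 float32, mm along the optical axis (not along the pixel's ray), 0 where there is no reading.
- camera_params(name): a dict with "intrinsics" (3x3 intrinsics, pixels), "pose" (4x4, takes a point from camera to world coordinates). Camera axes: x right, y up, looking along -z (the intrinsics and any distortion apply to the point x, -y, -z); pixel columns grow to the right and rows downward; lengths in mm; the calibration is good to about 2 mm. A picture is of the moment at which its call begins. camera_params takes no time and is no camera call.
- close_job(): hands the job in; it is judged then, once.
The state is a dict: "time_s": time; "q": joint angles; "joint_vel": joint speeds; "tau": joint torques, N m; "tool_pos": TCP position; "eef_rot": TCP orientation; "contact_force": force on the tool from outside, world axes, zero at the start; "wrist_torque": the same for the moment, N m; "gripper_width": opening from 0.0 (shut) to 1.0 (fully open); "gripper_force": force on a finger pad.
Only numpy, scipy, OpenCV 4.12 (cv2) and the standard library are available. Lean on these libraries where they do the work, as an engineer would, in place of code of your own. Each camera call takes 0.05 s, during which the arm holds its last target. There are 200 camera calls.

## Working session

There is one attempt and no reset: what is moved stays moved. The work goes in short steps, Python scripts to look and compute and a shell command to move; the robot and the scene stay as the last step left them, time stands still between calls to the robot, and variables do not carry over. Pictures are saved under pics/ and viewed, at most 10 in all, crops included, and the job is handed in when it is done.

```bash
mkdir -p pics; python3 - <<'E'
from workcell import *
import cv2,numpy as np
for n in("top","side"):
    p,d=capture(n);cv2.imwrite(f"pics/{n}0.png",p[:,:,::-1]);np.save(f"pics/{n}0.npy",d)
    c=camera_params(n);print(n,{k:np.round(v,3).tolist() if not isinstance(v,str) else v for k,v in c.items()})
print(get_state(),hold_point_z)
E
```

```text
top {'intrinsics': [[503.234, 0.0, 318.572], [0.0, 503.234, 248.301], [0.0, 0.0, 1.0]], 'pose': [[0.001, 0.98, -0.199, 240.73], [-1.0, 0.001, 0.002, -79.522], [0.002, 0.199, 0.98, 1579.193], [0.0, 0.0, 0.0, 1.0]]}
side {'intrinsics': [[464.044, 0.0, 320.756], [0.0, 464.044, 245.854], [0.0, 0.0, 1.0]], 'pose': [[-0.996, -0.036, 0.083, 647.237], [0.089, -0.548, 0.832, 1137.154], [0.016, 0.836, 0.549, 894.685], [0.0, 0.0, 0.0, 1.0]]}
{'time_s': 0.1, 'q': array([-1.1675857 ,  0.33279455, -0.06467848,  1.46085146,  0.02157514,
        1.34989282, -0.08850519]), 'joint_vel': array([ 0.00035778, -0.00038149, -0.00030176, -0.00271033,  0.0008619 ,
       -0.00025381,  0.00137675]), 'tau': array([ 8.44101251e-04, -6.24541569e+01,  2.42025551e-02, -3.90723395e+01,
       -6.13777852e-02,  3.65537137e-02,  8.02761292e-05]), 'tool_pos': array([258.02762987, 568.87531206, 221.8450553 ]), 'eef_rot': array([-1.13035104e-04,  2.11306284e-01,  9.77419696e-01, -6.15771309e-04]), 'contact_force': array([-0.56931422, -0.18044973,  0.09869704]), 'wrist_torque': array([-0.0421485 ,  0.02128123,  0.03647079]), 'gripper_force': 0.0, 'gripper_width': 1.0026382346015603} 18.700000000000003
```

View pics/top0.png

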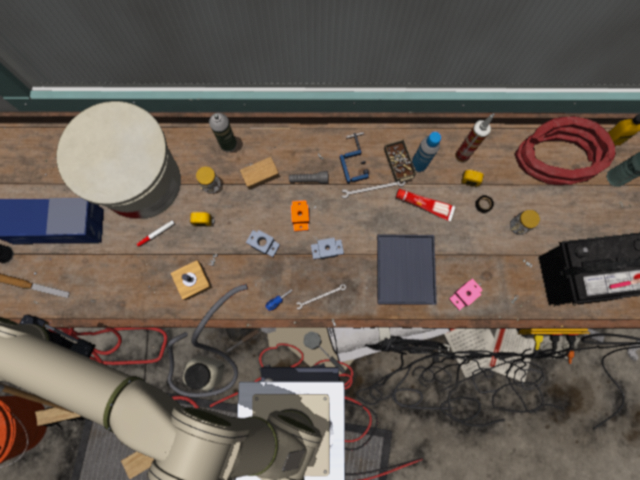

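View pics/side0.png

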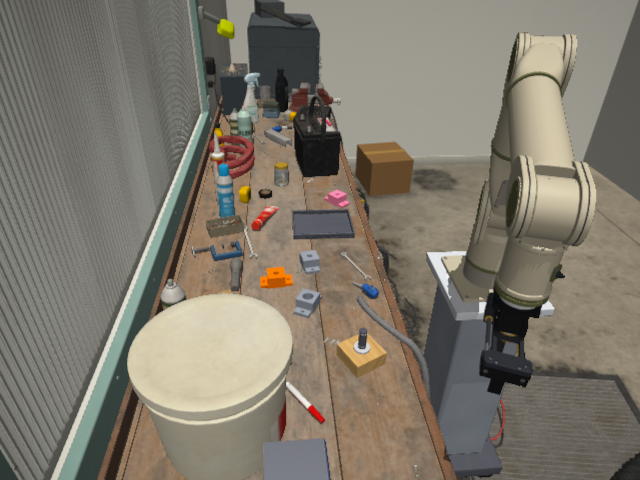

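The top view shows the gauge in its rest at (188,279), grey blocks at (263,242) and (327,248), and the tray at (406,270). The side view shows the same gauge at (362,342), blocks at (307,301) and (310,261), and the tray at (322,223).
Candidates for the reject, by top pixel: grey (263,242), grey (327,248), orange (300,214) and pink (466,293). The orange and pink ones are look-alikes. The bore of the block at (327,248) looks smaller, so I'll check that in a close crop.

```bash
cat > h.py <<'E'
from workcell import *
import cv2,numpy as np
def cloud(n,d):
    c=camera_params(n);K=np.array(c["intrinsics"]);P=np.array(c["pose"])
    v,u=np.mgrid[:480,:640]
    q=np.stack([(u-K[0,2])/K[0,0]*d,-(v-K[1,2])/K[1,1]*d,-d],-1)
    return q@P[:3,:3].T+P[:3,3]
def ray(n,u,v,z):
    c=camera_params(n);K=np.array(c["intrinsics"]);P=np.array(c["pose"])
    r=P[:3,:3]@np.array([(u-K[0,2])/K[0,0],-(v-K[1,2])/K[1,1],-1]);return P[:3,3]+r*(z-P[2,3])/r[2]
def proj(n,p):
    c=camera_params(n);K=np.array(c["intrinsics"]);P=np.array(c["pose"])
    q=P[:3,:3].T@(np.asarray(p,float)-P[:3,3]);return np.array([K[0,0]*q[0]/-q[2]+K[0,2],K[1,1]*-q[1]/-q[2]+K[1,2]])
E
python3 - <<'E'
from h import *
T=cv2.imread("pics/top0.png");S=cv2.imread("pics/side0.png")
def crop(I,u,v,w=50,o=400): return cv2.resize(I[v-w:v+w,u-w:u+w],(o,o),interpolation=cv2.INTER_CUBIC)
cv2.imwrite("pics/c0.png",np.hstack([crop(T,295,245),crop(S,308,281,45)]))
for n,boxes in(("top",{"A":(263,242,22),"B":(327,248,22),"G":(188,279,26),"tray":(406,270,45)}),("side",{"A":(307,301,18),"B":(310,261,16),"G":(362,348,30)})):
    d=np.load(f"pics/{n}0.npy");X=cloud(n,d)
    for k,(u,v,w) in boxes.items():
        x=X[v-w:v+w,u-w:u+w].reshape(-1,3)
        if k=="tray":
            m=(x[:,2]>12)&(x[:,2]<30);print(n,k,m.sum(),x[m].min(0),x[m].max(0),np.median(x[:,2]));continue
        for lo,hi in((-9,3),(6,16),(30,46),(47,70),(75,110)):
            m=(x[:,2]>lo)&(x[:,2]<hi)
            if m.sum()>5: print(n,k,lo,hi,m.sum(),np.round(x[m].mean(0),1),np.round(x[m].min(0)),np.round(x[m].max(0)),[np.round(t,1) for t in cv2.minAreaRect(x[m][:,:2].astype(np.float32))] )
E
```

```text
top A -9 3 1172 [584.9  96.2  -1.1] [513.  27.  -9.] [657. 169.   3.] [array([584.2,  98. ]), array([144. , 140.2]), np.float64(0.7)]
top A 6 16 236 [575.2  95.4   9.9] [512.  28.   6.] [653. 166.  16.] [array([582.2,  96.2]), array([137.6, 138.4]), np.float64(2.3)]
top A 30 46 236 [575.6  96.9  37.7] [539.  61.  30.] [612. 132.  46.] [array([576. ,  96.4]), array([56.5, 56.2]), np.float64(64.1)]
top B -9 3 1082 [ 565.8 -109.4   -1.1] [ 494. -178.   -9.] [637. -39.   3.] [array([ 565.5, -108.5]), array([139. , 143.2]), np.float64(89.9)]
top B 6 16 256 [ 561.6 -105.7    9.3] [ 493. -177.    6.] [633. -39.  16.] [array([ 563.2, -108.2]), array([140.3, 137.8]), np.float64(0.1)]
top B 30 46 270 [ 556.4 -109.2   38.1] [ 526. -137.   30.] [588. -78.  46.] [array([ 556.8, -108.9]), array([55. , 54.1]), np.float64(11.0)]
top G -9 3 1327 [466.1 336.5  -1.2] [383. 247.  -9.] [547. 419.   3.] [array([464.5, 333.2]), array([170.4, 165.4]), np.float64(2.4)]
top G 6 16 146 [469.8 322.2   8.7] [382. 251.   6.] [544. 415.  15.] [array([466.1, 330.2]), array([162.3, 162.9]), np.float64(2.2)]
top G 30
[... 1347 characters left out ...]
oat64(10.3)]
side G -9 3 1763 [4.486e+02 2.648e+02 4.000e-01] [346. 155.  -5.] [537. 380.   3.] [array([441.2, 266.8]), array([225.2, 167.8]), np.float64(83.7)]
side G 6 16 164 [469.8 333.6  11.1] [398. 186.   6.] [523. 375.  16.] [array([476.1, 282.1]), array([ 90.9, 168.6]), np.float64(27.6)]
side G 30 46 998 [451.7 314.3  39.8] [364. 204.  30.] [517. 377.  46.] [array([431.7, 293. ]), array([178.4, 108.7]), np.float64(40.0)]
side G 47 70 96 [455.5 312.5  53.7] [384. 216.  47.] [478. 335.  70.] [array([427. , 277.3]), array([139.7,  40.3]), np.float64(50.1)]
side G 75 110 98 [459.  319.1  93.6] [448. 303.  75.] [468. 327. 105.] [array([458.3, 315.7]), array([21.7, 19.5]), np.float64(44.1)]
```

View pics/c0.png

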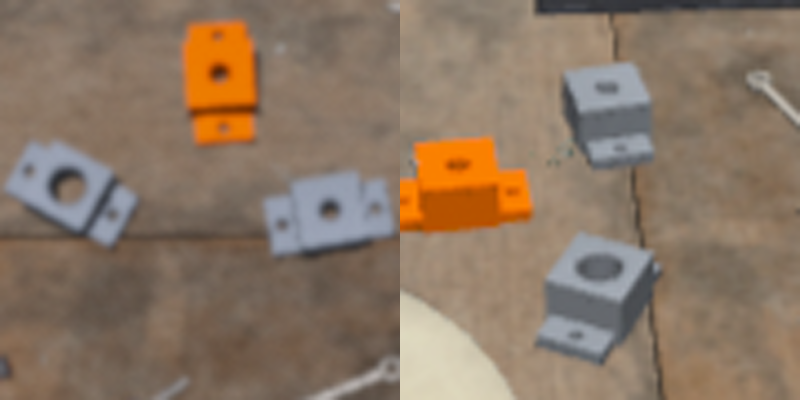

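The crop confirms it. The left grey block (263,242) has the wide bore, and the right grey block (327,248) has the small one, so it is the reject. A helper will work out the shifts in tool axes.

```bash
cat >> h.py <<'E'
def need(x,y,z,yawdeg=None):
    from scipy.spatial.transform import Rotation as R
    s=get_state();w,a,b,c=s["eef_rot"];M=R.from_quat([a,b,c,w]).as_matrix()
    d=M.T@(np.array([x,y,z])-s["tool_pos"]);yw=np.degrees(np.arctan2(M[1,1],M[0,1]))
    t=None if yawdeg is None else (yw-yawdeg+90)%180-90
    print("pos",s["tool_pos"].round(1),"yaw",yw.round(1),"tilt",M[:,2].round(3),"t",s["time_s"],"share",(d/250).round(3),"turnz",None if t is None else round(t/90,3))
E
python3 -c "
from h import *;need(455.5,313.5,170,34.5)"
```

```text
pos [258.  568.9 221.8] yaw 65.6 tilt [-0.    -0.001 -1.   ] t 0.1 share [-1.141 -0.604  0.208] turnz 0.346
```

```bash
python3 -m jog '-0.143 -0.076 0 0 0 0;-0.143 -0.076 0 0 0 0;-0.143 -0.076 0 0 0 0;-0.143 -0.076 0 0 0 0' 0 30 
python3 -m jog '-0.143 -0.076 0 0 0 0;-0.143 -0.076 0 0 0 0;-0.143 -0.076 0 0 0 0;-0.143 -0.076 0 0 0 0' 
python3 -m jog '0 0 0.06 0 0 0.086;0 0 0.05 0 0 0.086;0 0 0.05 0 0 0.086;0 0 0.05 0 0 0.086;0 0 0 0 0 0'
python3 -c "
from h import *;need(455.5,313.5,57,34.5)"
```

```text
time_s: 0.6
tool_pos: [357.6, 439.6, 222.2]
eef_rot: [-0.0, 0.211, 0.977, -0.0]
contact_force: [-0.2, -0.1, -0.6]
gripper_width: 1.001
gripper_force: 0.0
time_s: 1.1
tool_pos: [456.3, 311.4, 222.3]
eef_rot: [-0.0, 0.211, 0.977, -0.0]
contact_force: [1.4, 1.1, 0.4]
gripper_width: 1.001
gripper_force: 0.0
time_s: 1.72
tool_pos: [455.2, 312.2, 169.0]
eef_rot: [-0.0, 0.464, 0.886, -0.001]
contact_force: [-0.0, 0.5, 0.1]
gripper_width: 1.001
gripper_force: 0.0
pos [455.2 312.2 169. ] yaw 34.7 tilt [-0.002 -0.001 -1.   ] t 1.725 share [0.004 0.005 0.448] turnz 0.002
```

```bash
python3 -m jog '0.004 0.005 0.11 0 0 0;0 0 0.11 0 0 0;0 0 0.11 0 0 0;0 0 0.11 0 0 0;0 0 0 0 0 0'
python3 - <<'E'
from h import *
need(455.5,313.5,57,34.5)
for n in("top","side"):
    p,d=capture(n);u,v=map(int,proj(n,[455,313,80]))
    cv2.imwrite(f"pics/g_{n}.png",p[:,:,::-1]);
    globals()[n]=cv2.resize(p[v-45:v+45,u-45:u+45,::-1],(400,400),interpolation=cv2.INTER_CUBIC)
cv2.imwrite("pics/g.png",np.hstack([top,side]))
E
```

```text
time_s: 2.35
tool_pos: [455.3, 313.5, 58.8]
eef_rot: [-0.001, 0.463, 0.886, -0.002]
contact_force: [0.3, 0.7, 0.3]
gripper_width: 1.001
gripper_force: 0.0
pos [455.3 313.5  58.8] yaw 34.8 tilt [-0.003 -0.002 -1.   ] t 2.35 share [-0.     0.001  0.007] turnz 0.003
```

View pics/g.png

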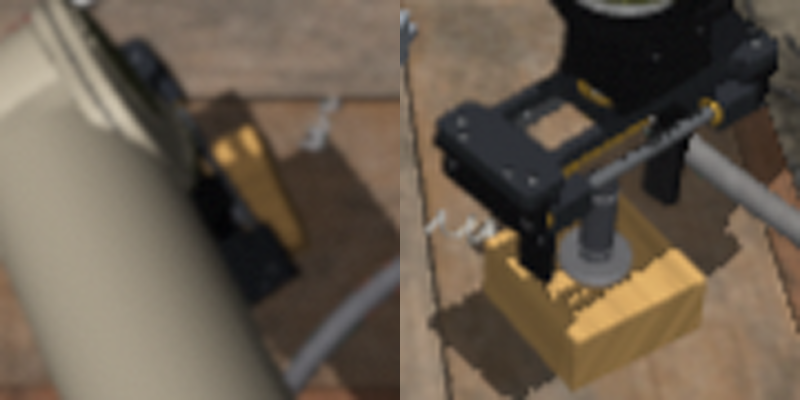

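The side crop shows the handle at (598,215), between the finger at (540,235) and the finger at (665,175), so it is centred well. Closing now, then a short lift.

```bash
python3 -m jog '0 0 0 0 0 0;0 0 0 0 0 0;0 0 0 0 0 0;0 0 0 0 0 0;0 0 0 0 0 0' 1 40
python3 -m jog '0 0 0 0 0 0;0 0 0 0 0 0;0 0 0 0 0 0'
```

```text
time_s: 3.08
tool_pos: [456.3, 314.2, 60.1]
eef_rot: [-0.0, 0.464, 0.886, 0.0]
contact_force: [0.3, -0.1, -0.2]
gripper_width: 0.519
gripper_force: 0.0
time_s: 3.45
tool_pos: [456.4, 314.3, 60.1]
eef_rot: [0.0, 0.464, 0.886, 0.0]
contact_force: [0.2, -0.2, -1.0]
gripper_width: 0.223
gripper_force: 40.0
```

```bash
python3 -m jog '0 0 -0.06 0 0 0;0 0 -0.06 0 0 0;0 0 -0.1 0 0 0;0 0 -0.14 0 0 0;0 0 0 0 0 0'
python3 -c "
from h import *;need(578,97,145,34.5)"
```

```text
time_s: 4.08
tool_pos: [457.8, 315.3, 153.9]
eef_rot: [0.001, 0.465, 0.886, 0.003]
contact_force: [0.4, 0.5, -2.7]
gripper_width: 0.224
gripper_force: 40.0
pos [457.8 315.3 153.9] yaw 34.6 tilt [ 0.005  0.004 -1.   ] t 4.075 share [-0.992 -0.101  0.034] turnz 0.002
```

```bash
python3 -m jog '-0.1 -0.01 0 0 0 0;-0.16 -0.016 0 0 0 0;-0.16 -0.016 0 0 0 0;-0.16 -0.016 0 0 0 0;-0.16 -0.016 0 0 0 0'
python3 -m jog '-0.15 -0.016 0 0 0 0;-0.1 -0.01 0 0 0 0;0 0 0 0 0 0;0 0 0 0 0 0'
python3 - <<'E'
from h import *
need(578,97,145,34.5)
for n in("top","side"):
    p,d=capture(n);u,v=map(int,proj(n,[578,97,70]))
    cv2.imwrite(f"pics/h_{n}.png",p[:,:,::-1]);np.save(f"pics/h_{n}.npy",d);print(n,u,v)
    globals()[n]=cv2.resize(p[v-40:v+40,u-40:u+40,::-1],(400,400),interpolation=cv2.INTER_CUBIC)
cv2.imwrite("pics/h.png",np.hstack([top,side]))
E
```

```text
time_s: 4.7
tool_pos: [546.4, 150.2, 149.7]
eef_rot: [-0.0, 0.464, 0.886, -0.0]
contact_force: [0.5, 0.4, -1.0]
gripper_width: 0.222
gripper_force: 40.0
time_s: 5.2
tool_pos: [575.8, 97.2, 149.6]
eef_rot: [-0.001, 0.464, 0.886, -0.0]
contact_force: [0.3, 1.3, -2.7]
gripper_width: 0.216
gripper_force: 40.0
pos [575.8  97.2 149.6] yaw 34.7 tilt [-0.001  0.    -1.   ] t 5.2 share [-0.006  0.007  0.019] turnz 0.002
top 260 238
side 307 286
```

View pics/h.png

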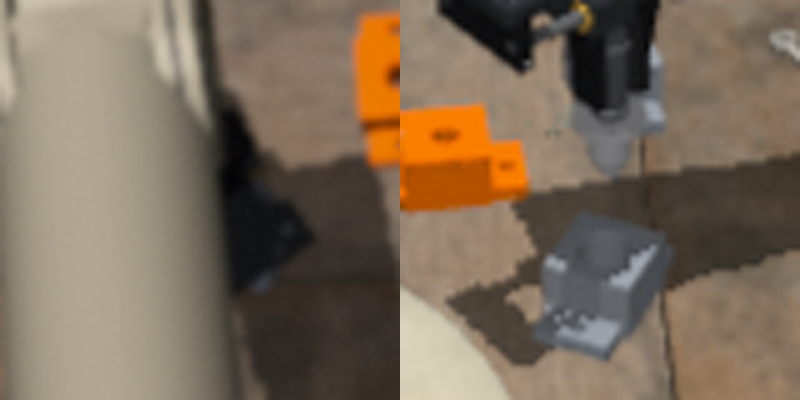

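The side crop shows the plug nose at about (309,280) and the bore centre at about (308,296). The top view is hidden by the arm. I'll check these against projections.

```bash
python3 - <<'E'
from h import *
print(proj("side",[575.8,97.2,95.6]),proj("side",[575.8,103.2,95.6]),proj("side",[578,97,38]))
p=cv2.imread("pics/side0.png");q=cv2.imread("pics/h_side.png")
def z(I,u,v,w):return cv2.resize(I[v-w:v+w,u-w:u+w],(400,400),interpolation=cv2.INTER_CUBIC)
cv2.imwrite("pics/z.png",np.hstack([z(p,307,295,20),z(q,309,270,20)]))
E
```

```text
[308.71347453 279.80614881] [308.85766793 281.1050203 ] [307.92311395 295.65614556]
```

View pics/z.png

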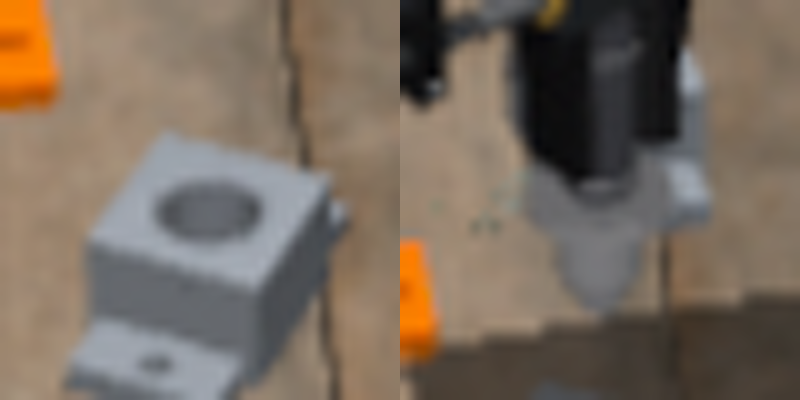

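The bore centre comes out at about (307.5,295.5) and the plug axis at u ≈ 308.5. Both match the projections to within about 1 mm. Shift about 2 mm and lower.

```bash
python3 -m jog '-0.006 0.009 0 0 0 0;0 0 0.08 0 0 0;0 0 0.08 0 0 0;0 0 0 0 0 0'
python3 -c "
from h import *;need(578.3,97.2,58,34.5)"
```

```text
time_s: 5.8
tool_pos: [578.1, 96.7, 108.7]
eef_rot: [-0.001, 0.464, 0.886, -0.001]
contact_force: [0.1, -0.1, -1.2]
gripper_width: 0.225
gripper_force: 40.0
pos [578.1  96.7 108.7] yaw 34.7 tilt [-0.003 -0.001 -1.   ] t 5.8 share [0.001 0.003 0.203] turnz 0.002
```

```bash
python3 -m jog '0 0.002 0.04 0 0 0;0 0 0.04 0 0 0;0 0 0.04 0 0 0;0 0 0 0 0 0'
python3 -m jog '0 0 0.02 0 0 0;0 0 0.02 0 0 0;0 0 0.02 0 0 0;0 0 0 0 0 0'
```

```text
time_s: 6.3
tool_pos: [578.9, 96.6, 79.1]
eef_rot: [-0.001, 0.465, 0.886, -0.001]
contact_force: [-0.1, -0.0, -1.1]
gripper_width: 0.22
gripper_force: 40.0
time_s: 6.8
tool_pos: [579.2, 96.6, 64.5]
eef_rot: [-0.0, 0.464, 0.886, -0.0]
contact_force: [0.4, -0.3, -0.8]
gripper_width: 0.218
gripper_force: 40.0
```

No contact and it is well in the bore. Last few millimetres, watching the force.

```bash
python3 -m jog '0 0 0.01 0 0 0;0 0 0.01 0 0 0;0 0 0 0 0 0'
python3 -m jog '0 0 0.004 0 0 0;0 0 0.004 0 0 0;0 0 0 0 0 0'
```

```text
time_s: 7.18
tool_pos: [579.4, 96.7, 59.9]
eef_rot: [-0.0, 0.464, 0.886, -0.0]
contact_force: [0.6, 0.5, -2.1]
gripper_width: 0.217
gripper_force: 40.0
time_s: 7.55
tool_pos: [579.6, 96.7, 58.1]
eef_rot: [0.0, 0.465, 0.886, 0.0]
contact_force: [0.0, -0.4, -0.6]
gripper_width: 0.222
gripper_force: 40.0
```

```bash
python3 -m jog '0 0 0.004 0 0 0;0 0 0.002 0 0 0;0 0 0 0 0 0'
python3 -m jog '0 0 0 0 0 0;0 0 0 0 0 0;0 0 0 0 0 0;0 0 0 0 0 0;0 0 0 0 0 0' 0.55 20
```

```text
time_s: 7.92
tool_pos: [579.7, 96.7, 58.0]
eef_rot: [0.0, 0.465, 0.886, 0.0]
contact_force: [-6.5, -2.0, 13.7]
gripper_width: 0.217
gripper_force: 40.0
time_s: 8.55
tool_pos: [579.5, 96.7, 56.5]
eef_rot: [-0.0, 0.465, 0.886, -0.0]
contact_force: [0.1, -0.6, -0.0]
gripper_width: 0.451
gripper_force: 0.0
```

Flange seated at 13.7 N and released. Going up.

```bash
python3 -m jog '0 0 -0.06 0 0 0;0 0 -0.1 0 0 0;0 0 -0.16 0 0 0;0 0 -0.16 0 0 0;0 0 0 0 0 0'
python3 -c "
from h import *;need(558.7,-109,160,10.2)"
```

```text
time_s: 9.18
tool_pos: [581.6, 96.9, 181.1]
eef_rot: [0.002, 0.465, 0.885, 0.003]
contact_force: [0.5, 0.1, -1.2]
gripper_width: 0.451
gripper_force: 0.0
pos [581.6  96.9 181.1] yaw 34.6 tilt [ 0.007  0.002 -1.   ] t 9.175 share [-0.626 -0.544  0.082] turnz 0.271
```

```bash
python3 -m jog '-0.126 -0.109 0 0 0 0;-0.126 -0.109 0 0 0 0;-0.126 -0.109 0 0 0 0;-0.126 -0.109 0 0 0 0;-0.122 -0.108 0 0 0 0' 0
python3 -m jog '0 0 0 0 0 0.09;0 0 0.04 0 0 0.09;0 0 0.04 0 0 0.091;0 0 0 0 0 0'
python3 - <<'E'
from h import *
need(558.7,-109,20,10.2)
p,d=capture("side");cv2.imwrite("pics/s1.png",p[:,:,::-1]);X=cloud("side",d)
o=[]
for u,v in((307,280),(312,262)):
    o.append(cv2.resize(p[v-35:v+35,u-35:u+35,::-1],(400,400),interpolation=cv2.INTER_CUBIC))
cv2.imwrite("pics/s1c.png",np.hstack(o))
E
```

```text
time_s: 9.8
tool_pos: [556.1, -110.7, 176.7]
eef_rot: [-0.0, 0.465, 0.886, 0.0]
contact_force: [1.1, -0.7, -0.3]
gripper_width: 0.925
gripper_force: 0.0
time_s: 10.3
tool_pos: [556.0, -109.2, 155.9]
eef_rot: [-0.001, 0.641, 0.768, -0.0]
contact_force: [-0.3, -0.5, 0.8]
gripper_width: 1.001
gripper_force: 0.0
pos [ 556.  -109.2  155.9] yaw 10.3 tilt [-0.002  0.    -1.   ] t 10.3 share [-0.001  0.012  0.544] turnz 0.001
```

View pics/s1c.png

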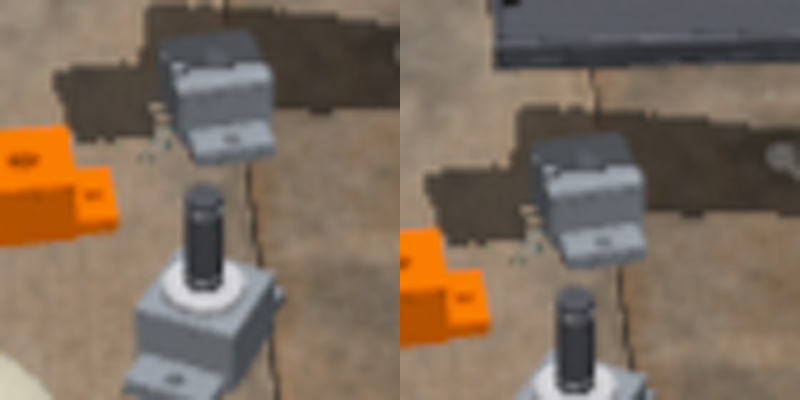

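The gauge stands upright in the wide block with its flange flat on top (left crop, about (203,285)). The gripper's shadow falls across the reject. Lowering onto the reject's plain faces.

```bash
python3 -m jog '0 0.012 0.1 0 0 0;0 0 0.15 0 0 0;0 0 0.15 0 0 0;0 0 0.13 0 0 0;0 0 0 0 0 0'
python3 -c "
from h import *;need(558.7,-109,8,10.2)"
```

```text
time_s: 10.98
tool_pos: [558.1, -108.6, 22.5]
eef_rot: [-0.002, 0.64, 0.768, -0.001]
contact_force: [-0.6, 0.4, 0.9]
gripper_width: 0.996
gripper_force: 0.0
pos [ 558.1 -108.6   22.5] yaw 10.4 tilt [-0.004  0.    -1.   ] t 10.975 share [-0.002  0.002  0.058] turnz 0.002
```

```bash
python3 -m jog '0 0.002 0.03 0 0 0;0 0 0.025 0 0 0;0 0 0 0 0 0'
python3 -m jog '0 0 0 0 0 0;0 0 0 0 0 0;0 0 0 0 0 0;0 0 0 0 0 0;0 0 0 0 0 0' 1 45
python3 -m jog '0 0 0 0 0 0;0 0 0 0 0 0'
```

```text
time_s: 11.35
tool_pos: [560.2, -108.7, 10.5]
eef_rot: [0.0, 0.641, 0.768, 0.0]
contact_force: [0.5, 0.5, 0.0]
gripper_width: 1.001
gripper_force: 0.0
time_s: 11.98
tool_pos: [560.1, -108.7, 10.3]
eef_rot: [-0.0, 0.641, 0.767, 0.0]
contact_force: [-0.0, 0.3, 1.2]
gripper_width: 0.617
gripper_force: 45.0
time_s: 12.22
tool_pos: [560.1, -108.7, 10.3]
eef_rot: [-0.0, 0.641, 0.767, 0.0]
contact_force: [-0.9, 0.2, 0.4]
gripper_width: 0.618
gripper_force: 45.0
```

```bash
python3 -m jog '0 0 -0.05 0 0 0;0 0 -0.1 0 0 0;0 0 -0.13 0 0 0;0 0 -0.08 0 0 0;0 0 0 0 0 0'
python3 -c "
from h import *;need(495,-358,90,0)"
```

```text
time_s: 12.85
tool_pos: [560.9, -108.9, 101.9]
eef_rot: [0.001, 0.641, 0.767, 0.001]
contact_force: [0.3, 0.6, -3.9]
gripper_width: 0.618
gripper_force: 45.0
pos [ 560.9 -108.9  101.9] yaw 10.3 tilt [ 0.003  0.    -1.   ] t 12.85 share [-0.934 -0.437  0.047] turnz 0.114
```

```bash
python3 -m jog '-0.1 -0.047 0 0 0 0;-0.15 -0.07 0 0 0 0;-0.15 -0.07 0 0 0 0;-0.15 -0.07 0 0 0 0;-0.15 -0.07 0 0 0 0'
python3 -m jog '-0.134 -0.063 0 0 0 0;-0.1 -0.047 0 0 0 0;0 0 0 0 0 0.055;0 0 0 0 0 0.055;0 0 0 0 0 0'
python3 -c "
from h import *;need(495,-358,14.3,0)"
```

```text
time_s: 13.48
tool_pos: [509.6, -296.3, 99.0]
eef_rot: [-0.001, 0.641, 0.768, -0.0]
contact_force: [0.7, -0.3, -4.2]
gripper_width: 0.618
gripper_force: 45.0
time_s: 14.1
tool_pos: [493.5, -357.5, 99.0]
eef_rot: [-0.001, 0.705, 0.709, -0.0]
contact_force: [-0.1, -0.1, -4.5]
gripper_width: 0.614
gripper_force: 45.0
pos [ 493.5 -357.5   99. ] yaw 0.4 tilt [-0.002  0.001 -1.   ] t 14.1 share [-0.002  0.007  0.339] turnz 0.004
```

```bash
python3 -m jog '0 0 0.08 0 0 0;0 0 0.1 0 0 0;0 0 0.08 0 0 0;0 0 0.05 0 0 0;0 0 0 0 0 0'
python3 -m jog '0 0 0.012 0 0 0;0 0 0.008 0 0 0;0 0 0 0 0 0'
```

```text
time_s: 14.72
tool_pos: [493.5, -357.7, 21.7]
eef_rot: [-0.001, 0.705, 0.709, -0.0]
contact_force: [-0.1, 0.4, -4.4]
gripper_width: 0.617
gripper_force: 45.0
time_s: 15.1
tool_pos: [494.3, -358.0, 18.0]
eef_rot: [0.0, 0.705, 0.709, 0.0]
contact_force: [0.4, 0.7, -4.4]
gripper_width: 0.62
gripper_force: 45.0
```

```bash
python3 -m jog '0 0 0.008 0 0 0;0 0 0.004 0 0 0;0 0 0 0 0 0'
python3 -m jog '0 0 0.004 0 0 0;0 0 0 0 0 0'
```

```text
time_s: 15.48
tool_pos: [494.1, -357.9, 14.7]
eef_rot: [-0.0, 0.705, 0.709, 0.0]
contact_force: [0.0, -0.0, -3.4]
gripper_width: 0.615
gripper_force: 45.0
time_s: 15.72
tool_pos: [494.2, -358.0, 14.4]
eef_rot: [0.0, 0.705, 0.709, 0.0]
contact_force: [-3.1, 2.1, 4.7]
gripper_width: 0.615
gripper_force: 45.0
```

Contact with the tray floor (force went from -3.4 to +4.7 N). Release and lift.

```bash
python3 -m jog '0 0 0 0 0 0;0 0 0 0 0 0;0 0 0 0 0 0;0 0 0 0 0 0' 0 20
python3 -m jog '0 0 -0.05 0 0 0;0 0 -0.12 0 0 0;0 0 -0.16 0 0 0;0 0 -0.16 0 0 0;0 0 -0.16 0 0 0'
python3 -m jog '0 0.1 -0.16 0 0 0;0 -0.2 -0.1 0 0 0;0 -0.2 0 0 0 0;0 -0.1 0 0 0 0;0 0 0 0 0 0'
python3 - <<'E'
from h import *
for n in("top","side"):
    p,d=capture(n);globals()[n]=p[:,:,::-1]
cv2.imwrite("pics/f.png",np.hstack([cv2.resize(top[190:320,230:450],(440,260)),cv2.resize(side[190:340,240:390],(350,350))[:260]]) if 0 else np.hstack([cv2.resize(top[190:320,230:450],(440,260),interpolation=2),cv2.resize(side[185:315,250:380],(260,260),interpolation=2)]))
need(0,0,0)
E
```

```text
time_s: 16.23
tool_pos: [494.2, -358.0, 13.7]
eef_rot: [0.0, 0.705, 0.709, 0.0]
contact_force: [-0.6, -0.6, -0.1]
gripper_width: 0.963
gripper_force: 0.0
time_s: 16.85
tool_pos: [494.0, -358.1, 178.6]
eef_rot: [0.0, 0.705, 0.709, 0.0]
contact_force: [1.3, -0.2, -0.3]
gripper_width: 1.001
gripper_force: 0.0
time_s: 17.48
tool_pos: [392.5, -359.3, 242.5]
eef_rot: [0.001, 0.706, 0.708, 0.001]
contact_force: [1.3, 0.3, 0.4]
gripper_width: 1.001
gripper_force: 0.0
pos [ 394.7 -358.5  242. ] yaw 0.4 tilt [ 0.001  0.    -1.   ] t 17.575 share [ 1.444 -1.571  0.965] turnz None
```

View pics/f.png

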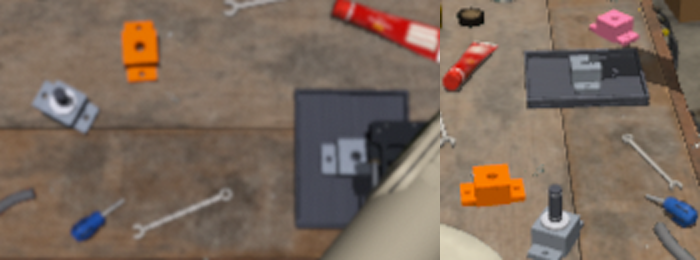

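The reject lies flat in the tray (crop (350,157) top, (585,72) side). The gauge stands in the wide block, which has not moved ((62,98) top, (555,215) side). The gripper is clear, so I'm handing in.

```bash
python3 -c "
from workcell import *;print(close_job())"
```

```text
the job is handed in; nothing more can be done
None
```

The job is handed in at about 17.6 s: the gauge stands seated in the wide-bore block, which did not visibly move, and the narrow-bore reject lies flat in the tray with the gripper clear of everything.

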